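Set the divider of a counter tray and put away a long and a short dry sausage

ROBOT

A 7-joint arm with a two-finger parallel gripper is mounted at the origin on the work surface. World frame = base frame: x ahead of the robot, y to its left, z up, the work surface at z = 0. Lengths are in m, angles in rad, forces in N, time in s.
With the tool pointing down it reaches from about 0.425 to 0.95 m from the base axis. Payload 4.7 kg.
Tool frame: the origin (TCP) lies between the finger pads; the fingertips stand 25 mm ahead of it and the grasp point (between the pads) lies 6 mm ahead of it; x points along the fingers, z is the direction in which the jaws open and shut, and the axes are right-handed (so a half turn about x gives the same grasp; the last joint's range is limited). The gripper opens to 85 mm and grips with 20 to 120 N. Pads are 22 mm wide; open, the fingers measure 114 mm over their backs; the gripper's body (76 mm by 85 mm) begins 54 mm behind the grasp point. The pads swing forward as they close: fully open they stand 13 mm farther back than shut.
Start: joints at [-1.2, 0.469, -0.049, 1.532, 0.024, 1.141, -0.082], TCP at [0.263, 0.622, 0.256] pointing down, gripper open.
Joint ranges: [-2.59, 2.59], [-0.33, 1.99], [-1.39, 1.29], [0.1, 2.45], [-1.04, 4.18], [0.21, 1.99], [-2.66, 2.66]. Speed limits (rad/s): [2.57, 2.57, 3.14, 3.14, 3.14, 3.14, 3.14].

INTERFACE

Orientations are given as a 3x3 rotation matrix whose columns are the frame's x, y, z axes.
In Python, from rig import * gives the robot as it stands. Calls block until the motion is done:
- movep(position, orientation): joint-space move of the TCP to a pose.
- move_l(position, attitude=None, feed=0.15, until_force=None): straight line of the TCP; attitude=None keeps the orientation; feed is the mean speed in m/s. With until_force (N) it stops when the force on the tool has changed by that much, and returns True; else False.
- move_joints(angles): joint-space move.
- command_gripper(opening, newtons=None): finger opening in m; newtons is the grip in N (None keeps the last); returns when the fingers have stopped.
- sleep(seconds).
- inverse_kinematics(position, orientation): joint angles nearest the present ones, or None.
- sense(): the state.
- camera(name): name is "side" or "top" or "wrist"; returns (picture, depth): 480x640x3 uint8, red, green, blue; 480x640 float32, m along the optical axis (not along the pixel's ray), 0 where there is no reading.
- camera_params(name): a dict with "K" (3x3 intrinsics, pixels), "position" and "rotation" of the camera in the world; the wrist camera has in their place "tool_from_camera" (4x4, takes a point from camera to tool coordinates, whose origin is the TCP and whose axes are the tool frame's). Camera axes: x right, y down, z forward; pixel columns grow to the right and rows downward; lengths in m; the calibration is good to about 2 mm. A picture is of the moment at which its call begins: read the wrist's pose just before it. camera_params takes no time and is no camera call.
A pose or a line that the arm cannot do raises Unreachable and nothing moves.
- finish_job(): hands the job in, once; it reports no verdict.
The state is a dict: "time_s": time; "joint_pos": joint angles; "qd": joint speeds; "joint_efforts": joint torques, N m; "position": TCP position; "tcp_rot": TCP orientation; "wrist_force": force on the tool from outside, world axes, zero at the start; "ft_torque": the same for the moment, N m; "finger_gap": finger opening in m.
Only numpy, scipy, OpenCV 4.12 (cv2) and the standard library are available. Lean on these libraries where they do the work, as an engineer would, in place of code of your own. Each camera call takes 0.05 s, during which the arm holds its last target.

TASK

Slide the divider of the steel tray towards the short dry sausage that is already lying in it, so that one side becomes long enough for the long dry sausage and the other still holds the short ones. Then lay the long sausage from the white board flat on the tray floor in the longer side and the short one from the board flat beside the short one already there; set both down without dropping them, and leave the price block in the tray and the knife by the board where they are.

Things in the scene. Friction and masses are not known exactly. Their poses are not given: they have to be found in the camera images.
- tray: open stainless counter tray, fixed to the counter. Inside 312 mm long (its x axis) by 190 mm wide (its y axis), floor 3 mm thick, walls 3 mm thick, rim top 41 mm above the counter with a flange reaching 14 mm outward from the inside faces (17 mm with the rolled edge). Origin: centre of its underside, on the counter; z up. The divider splits its length into two sides.
- divider (a joint): the tray's one sliding divider: where the middle of its 12 mm thick blade stands along the tray's x axis, in m; 0 = middle of the tray, positive towards the tray's +x end, travel -0.095 to 0.095. It stays where it is left; sliding it takes about 3 N. At value q the free inside length on the -x side is 150 mm + q and on the +x side 150 mm - q (q in mm).
- divider_tab (a point): top middle of the divider's finger tab, 70 mm above the counter; axes as the tray's. White plastic divider: blade spanning the tray's inside width, a beam across both rims (top 52 mm above the counter), and in its middle the finger tab, 70 mm long along the tray's y, 12 mm thick along the tray's x, rising from the beam to 70 mm above the counter. Shoes 26 mm long ride on the two rims, out to 23 mm beyond the inside faces.
- board: white plastic cutting board, fixed, 330 (x) by 250 (y) by 15 mm thick. Origin: centre of its underside.
- long_sausage: the long pressed dry sausage, hard, dark brown: a straight bar 185 mm long (its x), 42 mm wide (its y), 34 mm thick (z), flat under and above, about 0.26 kg. Origin: centre of its underside. Starts on the board.
- short_sausage: the short pressed dry sausage that starts on the board: same section, 80 mm long (its x), 42 mm wide, 34 mm thick, about 0.11 kg. Origin: centre of its underside.
- tray_sausage: a second short sausage, just like the first (80 x 42 x 34 mm), already lying in the tray near one of its two ends, lengthwise along the tray, towards the tray's -y side wall. Origin: centre of its underside. It stays in the tray.
- price_block: blank price-tag block, black with a white face, 60 mm (x) by 30 mm (y) by 29 mm high, standing loose on the tray floor near the other end, towards the tray's -y side wall. Origin: centre of its underside. It stays there.
- knife: boning knife with a wooden handle, 273 mm long, 28 mm wide, lying on the counter outside the board; bystander. Origin: under the front of the handle; x towards the blade.

How it is judged:
On the way:
1. the divider stands 36 to 69 mm off the middle, towards the short sausage in the tray, so that both lengths fit, before the long sausage is over the tray (((x of tray_sausage in the frame of tray below 0 m and value of joint divider between -0.069 and -0.036 m) or (x of tray_sausage in the frame of tray above 0 m and value of joint divider between 0.036 and 0.069 m)) and not (y of long_sausage in the frame of tray between -0.11 and 0.11 m and x of long_sausage in the frame of tray between -0.17 and 0.17 m)), for 0.2 s.
At the end, for the whole second after the job is handed in: The divider stands 36 to 69 mm off the tray's middle, towards the short sausage already there; the long sausage lies on the longer side, both short ones on the other; all three flat on the tray floor (tilt under 0.08 rad, within 5 mm of it), inside the walls, at rest ((((x of tray_sausage in the frame of tray below 0 m and value of joint divider between -0.069 and -0.036 m) and x of each of tray_sausage, short_sausage in the frame of divider_tab below -0.035 m and x of long_sausage in the frame of divider_tab above 0.085 m) or ((x of tray_sausage in the frame of tray above 0 m and value of joint divider between 0.036 and 0.069 m) and x of each of tray_sausage, short_sausage in the frame of divider_tab above 0.035 m and x of long_sausage in the frame of divider_tab below -0.085 m)) and angle between each of long_sausage, short_sausage, tray_sausage's own z axis and vertical below 0.08 rad and z of long_sausage in the frame of tray between -0.003 and 0.008 m and x of long_sausage in the frame of tray between -0.156 and 0.156 m and y of long_sausage in the frame of tray between -0.09 and 0.09 m and linear speed of each of long_sausage, short_sausage, tray_sausage below 0.02 m/s and z of short_sausage in the frame of tray between -0.003 and 0.008 m and x of short_sausage in the frame of tray between -0.156 and 0.156 m and y of short_sausage in the frame of tray between -0.09 and 0.09 m and z of tray_sausage in the frame of tray between -0.003 and 0.008 m and x of tray_sausage in the frame of tray between -0.156 and 0.156 m and y of tray_sausage in the frame of tray between -0.09 and 0.09 m); the robot touches nothing.
It fails at once if a sausage falls free (over 0.8 m/s out of the fingers, a drop of more than about 3 cm) ((linear speed of long_sausage above 0.8 m/s and contact force between the fingers and long_sausage below 0.05 N) or (linear speed of short_sausage above 0.8 m/s and contact force between the fingers and short_sausage below 0.05 N)).
It fails at once if the price block or the knife is pushed more than 40 mm from its place (distance of any of price_block, knife from where it was at the start of the episode above 0.04 m).
It also fails if it takes over 66 s, if anything falls off the work surface, if the arm or the gripper's body presses on something with over 40 N, if the wrist force passes 120 N, or if a joint passes its speed limit or range.

## Working session

There is one attempt and no reset: what is moved stays moved. The work goes in short steps, each a Python script; the robot and the scene stay as the last script left them, time stands still between calls to the robot, and variables do not carry over. Pictures are saved under pics/ and viewed, and the job is handed in when it is done.

```bash
ls; mkdir -p pics; python3 - <<'E'
from rig import *
import cv2, numpy as np
for n in ["top","side"]:
    p,d=camera(n); cv2.imwrite(f"pics/{n}0.png",p[:,:,::-1]); np.save(f"pics/{n}0.npy",d)
    c=camera_params(n); print(n,c)
s=sense();print(s["time_s"],s["position"],s["tcp_rot"],s["finger_gap"])
E
```

```text
pics
top {'K': array([[556.33433321,   0.        , 319.99612752],
       [  0.        , 556.33433321, 241.32231966],
       [  0.        ,   0.        ,   1.        ]]), 'position': array([ 0.48969014, -0.04811111,  1.17660912]), 'rotation': array([[-1.65484952e-02, -9.97602669e-01,  6.71942053e-02],
       [-9.99862861e-01,  1.65538868e-02, -4.76589234e-04],
       [-6.36878578e-04, -6.71928772e-02, -9.97739802e-01]])}
side {'K': array([[621.17058347,   0.        , 320.36283738],
       [  0.        , 621.17058347, 248.00692324],
       [  0.        ,   0.        ,   1.        ]]), 'position': array([ 0.00370521, -0.76535615,  1.04992991]), 'rotation': array([[ 0.80324968, -0.42299171,  0.41936615],
       [-0.59543389, -0.5888538 ,  0.5465434 ],
       [ 0.01576203, -0.68871563, -0.72486022]])}
0.1 [0.2625182  0.62132217 0.25537209] [[-6.44043585e-04 -9.21155803e-01  3.89193488e-01]
 [-1.65909535e-03  3.89194018e-01  9.21154311e-01]
 [-9.99998416e-01 -5.24455825e-05 -1.77894322e-03]] 0.08560465544511907
```

View pics/top0.png

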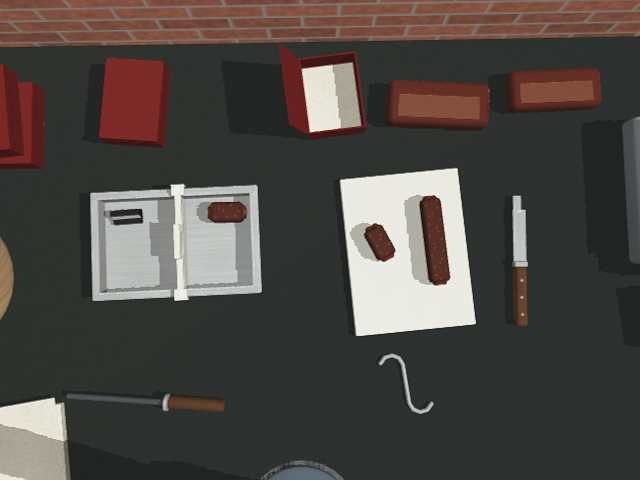

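View pics/side0.png

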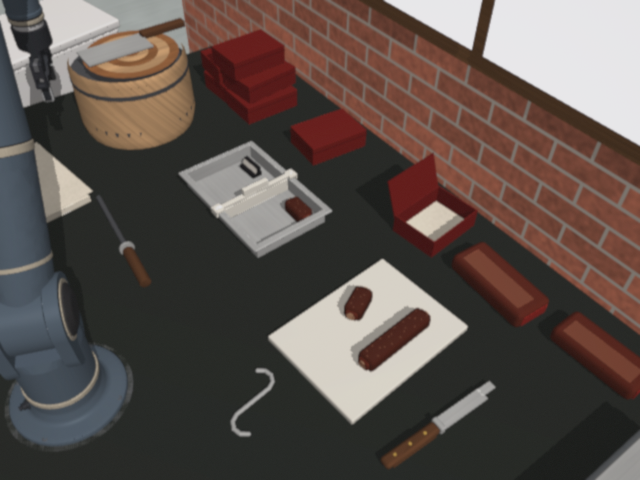

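The top view shows the tray at about (175,243) with its divider at column 179. The tray sausage is at (227,212), which is the -y world end, and the price block is at (127,216). On the board, the short sausage is at (380,242) and the long one at (435,240), with the knife at (519,260). Next I'll compute their poses.

```bash
cat > h.py <<'E'
import numpy as np, cv2
def cloud(d,c,R=None,t=None):
    K=c["K"]; R=c["rotation"] if R is None else R; t=c["position"] if t is None else t
    v,u=np.mgrid[:d.shape[0],:d.shape[1]]
    P=np.stack([(u-K[0,2])/K[0,0]*d,(v-K[1,2])/K[1,1]*d,d],-1)
    return P@R.T+t
def rect(P):
    (c,(w,h),a)=cv2.minAreaRect((P[:,:2]*1000).astype(np.float32))
    b=cv2.boxPoints((c,(w,h),a)); e=[b[1]-b[0],b[2]-b[1]]
    L=max(e,key=np.linalg.norm); 
    return np.round(c,1),round(max(w,h),1),round(min(w,h),1),round(float(np.degrees(np.arctan2(L[1],L[0])))%180,2)
E
python3 - <<'E'
from rig import *
from h import *
d=np.load("pics/top0.npy"); img=cv2.imread("pics/top0.png"); c=camera_params("top")
W=cloud(d,c)
hsv=cv2.cvtColor(img,cv2.COLOR_BGR2HSV)
def box(x0,x1,y0,y1):
    m=np.zeros(d.shape,bool); m[y0:y1,x0:x1]=True; return m&(d>0)
def rep(n,m):
    P=W[m]; print(n,m.sum(),"z",np.percentile(P[:,2],[2,50,98]).round(4),rect(P))
# counter
rep("counter",box(270,330,250,330))
m=box(335,480,160,340)
rep("board",m&(W[...,2]>0.006))
rep("short",box(360,400,215,270)&(W[...,2]>0.035))
rep("long",box(415,455,190,290)&(W[...,2]>0.035))
rep("shortall",box(360,400,215,270)&(W[...,2]>0.020))
rep("longall",box(415,455,190,290)&(W[...,2]>0.020))
rep("tray rim",box(80,270,180,305)&(W[...,2]>0.030))
rep("traysaus",box(205,249,198,225)&(W[...,2]>0.03)&(W[...,2]<0.045))
rep("pb",box(106,146,205,226)&(W[...,2]>0.022)&(W[...,2]<0.045))
rep("tab",box(165,190,180,305)&(W[...,2]>0.062))
rep("beam",box(165,190,180,305)&(W[...,2]>0.047))
rep("knife",box(508,530,190,330)&(W[...,2]>0.006))
# board top
big=cv2.resize(img[170:310,80:270],None,fx=4,fy=4,interpolation=cv2.INTER_CUBIC); cv2.imwrite("pics/trayz.png",big)
E
```

```text
counter 4786 z [-0.0038  0.0008  0.0055] (array([468.2,  -3.4]), 166.5, 125.4, 179.01)
board 18809 z [0.011  0.0162 0.0514] (array([ 548.9, -231.6]), 374.7, 303.1, 179.1)
short 748 z [0.0389 0.0483 0.0536] (array([ 562.4, -169.3]), 79.7, 42.2, 27.35)
long 1841 z [0.0388 0.0488 0.0538] (array([ 565.8, -282.6]), 185.0, 43.7, 5.36)
shortall 807 z [0.0206 0.048  0.0535] (array([ 563.2, -172.8]), 106.4, 81.5, 179.1)
longall 1991 z [0.0208 0.0485 0.0537] (array([ 567.5, -286.9]), 207.7, 79.4, 177.13)
tray rim 6200 z [0.0315 0.0417 0.0702] (array([569.3, 249.7]), 345.3, 236.0, 91.87)
traysaus 661 z [0.0308 0.037  0.0419] (array([631., 146.]), 77.0, 41.7, 89.1)
pb 221 z [0.0231 0.0318 0.0371] (array([631.4, 357.5]), 62.3, 14.8, 93.4)
tab 238 z [0.0632 0.0704 0.0746] (array([569.7, 238.8]), 68.7, 13.1, 1.33)
beam 980 z [0.0479 0.0535 0.0727] (array([569.6, 238.3]), 235.9, 27.3, 2.39)
knife 1611 z [0.008  0.0163 0.024 ] (array([ 523.5, -466.3]), 290.3, 43.7, 178.64)
```

```bash
true
```

```text
(no output)
```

View pics/trayz.png

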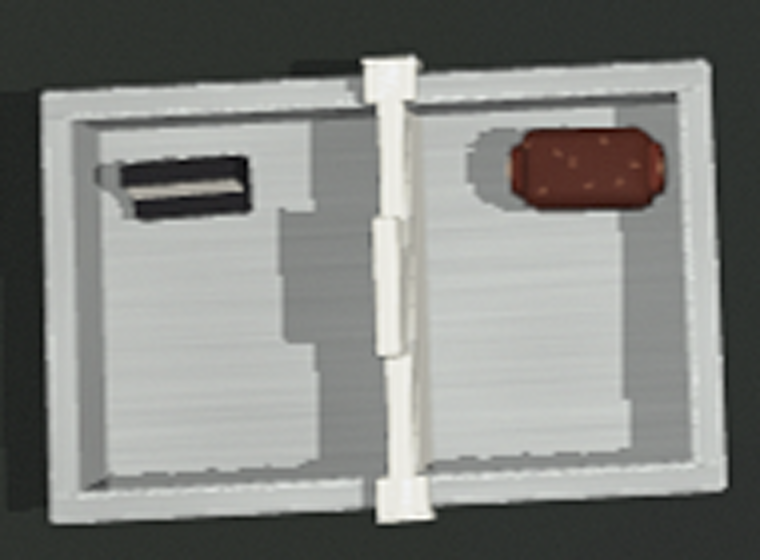

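Tray frame estimate: centre (0.569, 0.250), with tray +x at 91.9° (world +y), so the tray sausage is on the -x side. The divider stands at about -11 mm. I'll grip the tab and slide it to about -52 mm.

```bash
cat >> h.py <<'E'
A=np.radians(91.87); TC=np.array([.5693,.2497])
ux=np.array([np.cos(A),np.sin(A)]); uy=np.array([-np.sin(A),np.cos(A)])
def tray(x,y): return TC+ux*x+uy*y
def to_tray(p): d=np.asarray(p)[...,:2]-TC; return np.stack([d@ux,d@uy],-1)
def R(deg):  # tool down, jaws (tool z) along world heading deg
    a=np.radians(deg); x=np.array([0,0,-1.]); z=np.array([np.cos(a),np.sin(a),0]); return np.column_stack([x,np.cross(z,x),z])
def best(ik,p,deg,q0):
    o=[]
    for k in (0,180,-180):
        q=ik(p,R(deg+k))
        if q is not None: o.append((abs(np.array(q)-q0).max(),deg+k,np.round(q,2)))
    return sorted(o,key=lambda t:t[0])
E
python3 - <<'E'
from rig import *
from h import *
s=sense(); q0=np.array(s["joint_pos"])
for n,p,a in [("tab",[.5697,.2388,.079],91.87),("long",[.5658,-.2826,.041],95.36),("short",[.5624,-.1693,.041],117.35),("pl",[*tray(.055,.025),.03],181.87),("ps",[*tray(-.107,.03),.03],181.87)]:
    print(n,[(round(o[0],2),o[1],o[2].tolist()) for o in best(inverse_kinematics,p,a,q0)])
E
```

```text
tab [(np.float64(1.22), 91.87, [-0.46, 0.57, -0.01, 1.82, 0.01, 0.74, 1.13]), (np.float64(1.54), -88.13, [-0.84, 0.63, 0.52, 1.85, -0.43, 0.78, -1.63]), (np.float64(1.54), 271.87, [-0.84, 0.63, 0.52, 1.85, -0.43, 0.78, -1.63])]
long [(np.float64(1.03), 275.36, [-0.17, 0.82, 0.84, 1.84, -0.8, 0.86, -0.4]), (np.float64(1.03), -84.64, [-0.17, 0.82, 0.84, 1.84, -0.8, 0.86, -0.4]), (np.float64(2.4), 95.36, [0.17, 0.66, 0.32, 1.82, -0.3, 0.71, 2.32])]
short [(np.float64(1.02), 297.35, [-0.18, 0.65, 0.54, 1.94, -0.52, 0.69, -0.41]), (np.float64(1.02), -62.650000000000006, [-0.18, 0.65, 0.54, 1.94, -0.52, 0.69, -0.41]), (np.float64(2.48), 117.35, [0.11, 0.59, 0.15, 1.92, -0.14, 0.63, 2.39])]
pl [(np.float64(0.48), 361.87, [-0.73, 0.66, 0.21, 1.84, -0.21, 0.66, -0.36]), (np.float64(0.48), 1.8700000000000045, [-0.73, 0.66, 0.21, 1.84, -0.21, 0.66, -0.36]), (np.float64(2.38), 181.87, [-0.32, 0.68, -0.36, 1.82, 0.35, 0.71, 2.3])]
ps [(np.float64(0.64), 361.87, [-0.56, 0.6, 0.31, 2.0, -0.31, 0.59, -0.01]), (np.float64(0.64), 1.8700000000000045, [-0.56, 0.6, 0.31, 2.0, -0.31, 0.59, -0.01]), (np.float64(2.66), 181.87, [-0.1, 0.6, -0.31, 1.97, 0.3, 0.62, 2.57])]
```

```bash
python3 - <<'E'
from rig import *
from h import *
p=np.array([.5697,.2388])
movep([*p,.15],R(91.87)); command_gripper(.05,30)
move_l([*p,.079],feed=.12)
s=sense(); print(s["time_s"],np.round(s["wrist_force"],1))
command_gripper(0.0,30); s=sense(); print("gap",s["finger_gap"],np.round(s["position"],4),np.round(s["wrist_force"],1))
t=p+ux*(-.041)
move_l([*t,.079],feed=.06)
s=sense(); print("gap",s["finger_gap"],np.round(s["position"],4),np.round(s["wrist_force"],1),to_tray(s["position"]))
command_gripper(.05); move_l([*t,.17],feed=.15)
# go above long sausage
movep([.5658,-.2826,.16],R(-84.64))
P=sense()
for n in ("top","wrist"):
    im,d=camera(n); cv2.imwrite(f"pics/{n}1.png",im[:,:,::-1]); np.save(f"pics/{n}1.npy",d)
np.savez("pics/pose1.npz",p=P["position"],R=P["tcp_rot"])
print(P["time_s"],camera_params("wrist"))
c=camera_params("top"); W=cloud(np.load("pics/top1.npy"),c)
m=np.zeros(W.shape[:2],bool); m[180:305,150:230]=True
b=W[m&(W[...,2]>.047)]; print(rect(b),to_tray(rect(b)[0]/1000))
E
```

```text
3.1083 [ 0.7  0.1 -0.3]
gap 0.010980019015108046 [0.5701 0.239  0.0799] [-1.3 -0.1  5.2]
gap 0.01124886507418093 [0.5714 0.1977 0.0799] [-0.8  0.2  6.8] [-0.05201102 -0.00042352]
7.3333 {'K': array([[367.08850887,   0.        , 312.97697309],
       [  0.        , 367.08850887, 244.05827132],
       [  0.        ,   0.        ,   1.        ]]), 'tool_from_camera': array([[ 8.15694303e-04, -2.98883830e-01,  9.54289155e-01,
        -1.17244804e-01],
       [-2.52984372e-04, -9.54289503e-01, -2.98883723e-01,
         7.71965370e-02],
       [ 9.99999635e-01,  2.37750735e-06, -8.54021449e-04,
        -5.93353321e-04],
       [ 0.00000000e+00,  0.00000000e+00,  0.00000000e+00,
         1.00000000e+00]])}
(array([580.2, 138.2]), 341.1, 234.9, 98.65) [-0.11179631 -0.00725574]
```

View pics/top1.png

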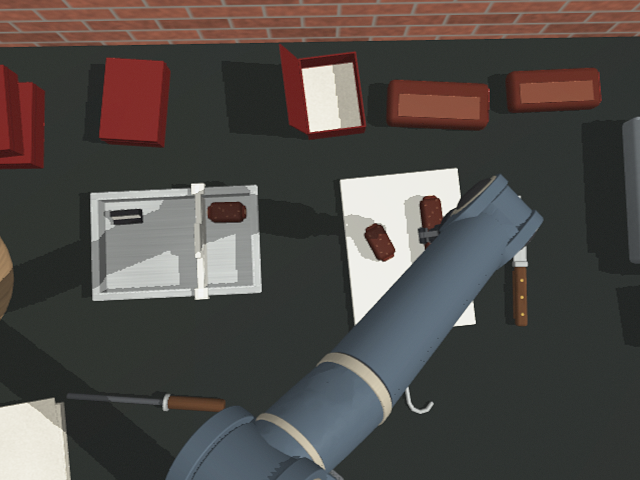

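View pics/wrist1.png

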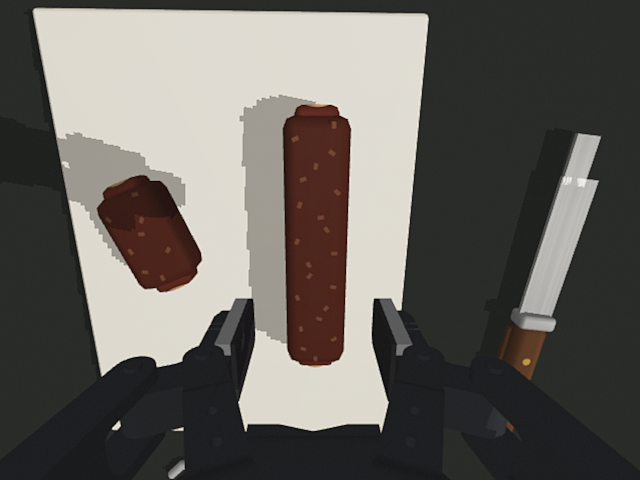

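```bash
python3 - <<'E'
from rig import *
from h import *
c=camera_params("top"); W=cloud(np.load("pics/top1.npy"),c)
T=to_tray(W); z=W[...,2]
w=(abs(T[...,0])<.2)&(abs(T[...,1])<.14)
# tray outer/inner extents from rim, away from divider
m=w&(z>.033)&(z<.048)
for lo,hi in [(-.08,-.02),(0.0,.08)]:
    k=m&(T[...,1]>lo)&(T[...,1]<hi); x=T[k][:,0]
    print("x rim -:",np.percentile(x[x<-.14],[1,99]).round(4),"+:",np.percentile(x[x>.13],[1,99]).round(4))
for lo,hi in [(-.14,-.09),(0.0,.12)]:
    k=m&(T[...,0]>lo)&(T[...,0]<hi); y=T[k][:,1]
    print("y rim -:",np.percentile(y[y<-.085],[1,99]).round(4),"+:",np.percentile(y[y>.085],[1,99]).round(4))
k=w&(z>.062)&(z<.08)&(abs(T[...,1])<.06); print("tab",k.sum(),np.median(T[k],0))
# wrist long sausage
f=np.load("pics/pose1.npz"); X=camera_params("wrist")["tool_from_camera"]
Rw=f["R"]@X[:3,:3]; tw=f["R"]@X[:3,3]+f["p"]
Ww=cloud(np.load("pics/wrist1.npy"),camera_params("wrist"),Rw,tw); d=np.load("pics/wrist1.npy")
im=cv2.imread("pics/wrist1.png").astype(int)
dark=(im.max(2)<140)&(d>0)
k=dark&(Ww[...,2]>.035)&(Ww[...,2]<.06)
n,l,st,ce=cv2.connectedComponentsWithStats(k.astype(np.uint8))
for i in range(1,n):
    if st[i,4]>1500: print(st[i],np.median(Ww[l==i][:,2]).round(4),rect(Ww[l==i]))
E
```

```text
x rim -: [-0.1726 -0.1408] +: [0.1306 0.1719]
x rim -: [-0.1724 -0.1564] +: [0.1547 0.1723]
y rim -: [-0.1109 -0.0943] +: [0.0954 0.1111]
y rim -: [-0.1109 -0.0946] +: [0.0952 0.1111]
tab 235 [-0.05292012  0.00179071]
[  282   105    69   261 15717] 0.0483 (array([ 566.1, -281.9]), 183.0, 42.1, 5.22)
[  96  177  101  115 7033] 0.048 (array([ 563.7, -169.8]), 78.9, 40.9, 27.64)
```

The top view shows the divider now at column ~199, about -52.5 mm in the tray frame, and the rims agree with my frame to within 1 mm. The wrist view shows the long sausage centred between the fingers at (316,235). I'll pick it now.

```bash
python3 - <<'E'
from rig import *
from h import *
command_gripper(.07,60)
g=[.5661,-.2822]
movep([*g,.12],R(-84.7))
hit=move_l([*g,.041],feed=.08,until_force=15); print("hit",hit)
command_gripper(0.02,60); s=sense(); print("gap",s["finger_gap"],np.round(s["position"],4),np.round(s["wrist_force"],1))
move_l([*g,.18],feed=.12)
s=sense(); print("gap",s["finger_gap"],np.round(s["wrist_force"],1),s["time_s"])
movep([*tray(.055,.022),.18],R(1.87))
P=sense(); print(P["time_s"],P["finger_gap"],np.round(P["position"],4),to_tray(P["position"]))
for n in ("top","wrist","side"):
    im,d=camera(n); cv2.imwrite(f"pics/{n}2.png",im[:,:,::-1]); np.save(f"pics/{n}2.npy",d)
np.savez("pics/pose2.npz",p=P["position"],R=P["tcp_rot"])
E
```

```text
hit False
gap 0.04079548119435576 [ 0.5665 -0.2826  0.0417] [ 0.4 -0.7  4.1]
gap 0.0409700529661621 [-0.  -0.2 -2.3] 10.8667
12.975 0.0412209920911844 [0.5464 0.3022 0.1802] [0.05319172 0.02118903]
```

```bash
python3 - <<'E'
from rig import *
from h import *
f=np.load("pics/pose2.npz"); X=camera_params("wrist")["tool_from_camera"]
Rw=f["R"]@X[:3,:3]; tw=f["R"]@X[:3,3]+f["p"]; d=np.load("pics/wrist2.npy")
Ww=cloud(d,camera_params("wrist"),Rw,tw)
im=cv2.imread("pics/wrist2.png").astype(int)
k=(im[...,2]-im[...,0]>15)&(d>0)&(Ww[...,2]>.13)
P=Ww[k]; print(k.sum(),np.percentile(P[:,2],[2,50,98]).round(4)); r=rect(P); print(r,to_tray(r[0]/1000))
t=to_tray(P); print(np.percentile(t,[1,99],axis=0).round(4))
top=P[P[:,2]>.15]; tt=to_tray(top); print(np.polyfit(tt[:,0],top[:,2],1))
img=np.hstack([cv2.resize(cv2.imread(f"pics/{n}2.png"),(400,300)) for n in("wrist","side")]); cv2.imwrite("pics/ws2.png",img)
E
```

```text
40862 [0.1796 0.1866 0.1881]
(array([546.9, 330.7]), 126.6, 42.7, 91.65) [0.08168782 0.01974489]
[[0.0258 0.0003]
 [0.143  0.0401]]
[-0.01871611  0.18771847]
```

View pics/ws2.png

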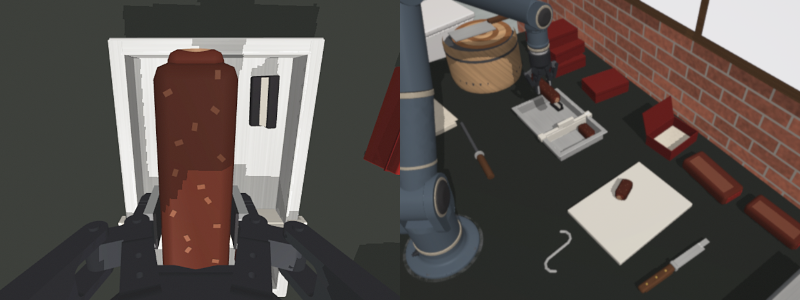

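The long sausage is held level (gap 41 mm), aligned to the tray within 0.3° and clear of the price block. I'll lower it now.

```bash
python3 - <<'E'
from rig import *
from h import *
t=tray(.0563,.022)
move_l([*t,.07],attitude=R(1.87),feed=.12)
move_l([*t,.035],feed=.06)
s=sense(); print(np.round(s["position"],4),to_tray(s["position"]),np.round(s["wrist_force"],1))
hit=move_l([*t,.0285],feed=.015,until_force=4)
s=sense(); print(hit,np.round(s["position"],4),np.round(s["wrist_force"],1),s["finger_gap"])
command_gripper(.062); sleep(.1)
move_l([*t,.16],feed=.15)
g=[.5635,-.1696]
movep([*g,.16],R(-62.5))
P=sense();print(P["time_s"])
for n in ("top","wrist"):
    im,d=camera(n); cv2.imwrite(f"pics/{n}3.png",im[:,:,::-1]); np.save(f"pics/{n}3.npy",d)
np.savez("pics/pose3.npz",p=P["position"],R=P["tcp_rot"])
c=camera_params("top"); W=cloud(np.load("pics/top3.npy"),c);T=to_tray(W); z=W[...,2]
im=cv2.imread("pics/top3.png").astype(int)
k=(im[...,2]-im[...,0]>15)&(abs(T[...,1])<.1)&(abs(T[...,0])<.16)&(z>.028)&(z<.05)
n,l,st,ce=cv2.connectedComponentsWithStats(k.astype(np.uint8))
for i in range(1,n):
    if st[i,4]>200: print(st[i],np.percentile(z[l==i],[5,50,95]).round(4),rect(W[l==i]),to_tray(rect(W[l==i])[0]/1000).round(4))
k=(abs(T[...,0])<.15)&(z>.062)&(z<.08)&(abs(T[...,1])<.06); print("tab",k.sum(),np.median(T[k],0))
X=camera_params("wrist")["tool_from_camera"];f=np.load("pics/pose3.npz")
Ww=cloud(d,camera_params("wrist"),f["R"]@X[:3,:3],f["R"]@X[:3,3]+f["p"])
im=cv2.imread("pics/wrist3.png").astype(int)
k=(im[...,2]-im[...,0]>15)&(d>0)&(Ww[...,2]>.035)&(Ww[...,2]<.06)
n,l,st,ce=cv2.connectedComponentsWithStats(k.astype(np.uint8))
for i in range(1,n):
    if st[i,4]>1500: print(st[i],np.median(Ww[l==i][:,2]).round(4),rect(Ww[l==i]))
E
```

```text
[0.5457 0.3052 0.0349] [0.05622031 0.02180331] [ 0.6  0.9 -2.6]
True [0.5457 0.3054 0.0297] [-0.6  0.9  5.2] 0.041234791984928715
18.525
[207 202  39  20 681] [0.0306 0.0367 0.0414] (array([631.8, 145.2]), 78.7, 40.5, 88.58) [-0.1065 -0.0591]
[ 105  243   89   23 1680] [0.0321 0.0373 0.0411] (array([546. , 304.2]), 181.9, 40.8, 91.95) [0.0552 0.0215]
tab 233 [-0.05287335  0.00167056]
[ 284  192   62  114 6273] 0.0481 (array([ 562.9, -169.2]), 80.4, 41.0, 27.71)
```

View pics/top3.png

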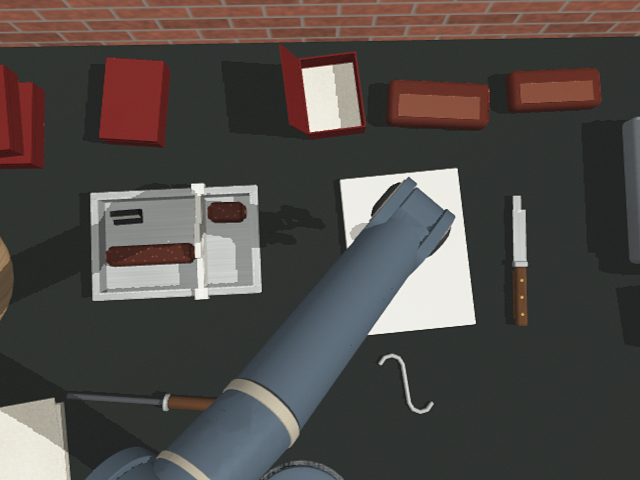

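View pics/wrist3.png

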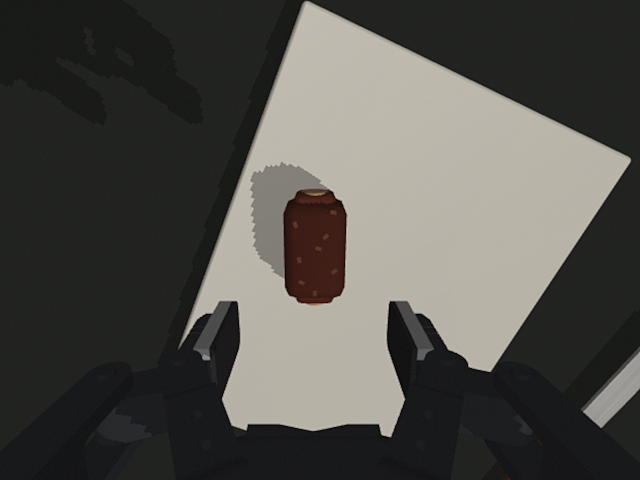

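In the top view the long sausage lies flat in the longer side at (150,254), and the price block and divider haven't moved. The wrist view shows the short sausage centred at (315,247). Next I'll pick and place it.

```bash
python3 - <<'E'
from rig import *
from h import *
command_gripper(.07,60)
g=[.5630,-.1693]
hit=move_l([*g,.041],attitude=R(-62.35),feed=.1,until_force=15); print("hit",hit)
command_gripper(0.02,60); s=sense(); print("gap",s["finger_gap"],np.round(s["position"],4))
zg=s["position"][2]
move_l([*g,.18],feed=.12)
s=sense(); print("gap",s["finger_gap"],np.round(s["wrist_force"],1),s["time_s"])
t=tray(-.1065,.028)
movep([*t,.18],R(1.87)); sleep(.2)
P=sense(); print(P["time_s"],P["finger_gap"],to_tray(P["position"]))
im,d=camera("wrist"); cv2.imwrite("pics/wrist4.png",im[:,:,::-1])
X=camera_params("wrist")["tool_from_camera"];Rp=np.array(P["tcp_rot"])
Ww=cloud(d,camera_params("wrist"),Rp@X[:3,:3],Rp@X[:3,3]+P["position"])
im=im.astype(int); k=(im[...,0]-im[...,2]>15)&(d>0)&(Ww[...,2]>.16)
Q=Ww[k]; r=rect(Q); print(r,np.percentile(to_tray(Q),[1,99],axis=0).round(4))
E
```

```text
hit False
gap 0.041129631807194054 [ 0.5635 -0.1695  0.0417]
gap 0.04137825006305593 [-0.5  0.1 -1. ] 21.8917
23.2833 0.04132557993487851 [-0.10827728  0.02761741]
(array([546.7, 142.7]), 73.6, 63.6, 59.48) [[-0.1369  0.007 ]
 [-0.0688  0.0465]]
```

View pics/wrist4.png

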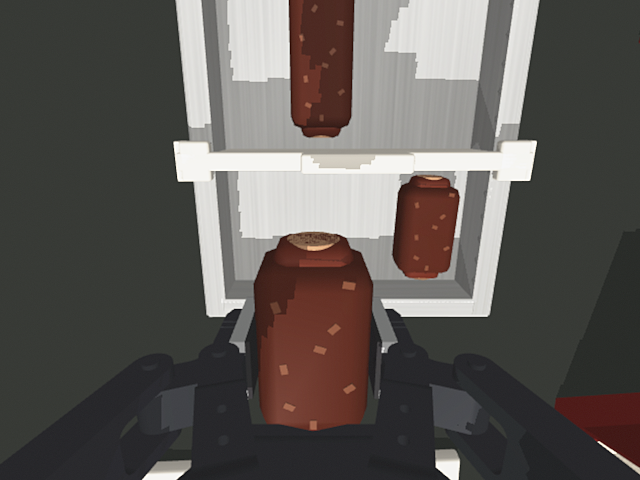

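The short sausage is held aligned to the tray at (315,335) in the wrist view. Its far end is at x = -69 mm, ahead of the divider face at -58 mm, and the tray sausage is clear to the right at (427,226). I'll lower it now.

```bash
python3 - <<'E'
from rig import *
from h import *
t=tray(-.107,.028)
move_l([*t,.07],attitude=R(1.87),feed=.12)
move_l([*t,.035],feed=.06)
s=sense(); print(to_tray(s["position"]),np.round(s["wrist_force"],1))
hit=move_l([*t,.0285],feed=.015,until_force=4)
s=sense(); print(hit,np.round(s["position"],4),np.round(s["wrist_force"],1))
command_gripper(.062); sleep(.1)
move_l([*t,.2],feed=.15)
move_joints([-1.2,.469,-.049,1.532,.024,1.141,-.082])
s=sense();print(s["time_s"],np.round(s["wrist_force"],1))
for n in ("top","side"):
    im,d=camera(n); cv2.imwrite(f"pics/{n}5.png",im[:,:,::-1]); np.save(f"pics/{n}5.npy",d)
c=camera_params("top"); W=cloud(np.load("pics/top5.npy"),c);T=to_tray(W); z=W[...,2]
im=cv2.imread("pics/top5.png").astype(int)
k=(im[...,2]-im[...,0]>15)&(abs(T[...,1])<.1)&(abs(T[...,0])<.16)&(z>.026)&(z<.06)
n,l,st,ce=cv2.connectedComponentsWithStats(k.astype(np.uint8))
for i in range(1,n):
    if st[i,4]>200:
        Q=W[l==i]; tq=T[l==i]; a=np.linalg.lstsq(np.c_[tq,np.ones(len(tq))],Q[:,2],rcond=None)[0]
        print(st[i],np.percentile(Q[:,2],[5,50,95]).round(4),rect(Q),to_tray(rect(Q)[0]/1000).round(4),"slope",a[:2].round(3))
k=(abs(T[...,0])<.15)&(z>.062)&(z<.08)&(abs(T[...,1])<.06); print("tab",k.sum(),np.median(T[k],0))
k=np.zeros(z.shape,bool);k[205:226,106:146]=True;k&=(z>.022)&(z<.045);print("pb",rect(W[k]))
E
```

```text
[-0.10715283  0.02785737] [ 0.1 -0.2 -0.6]
True [0.545  0.142  0.0297] [0.3 0.6 4.3]
29.2833 [-0.5  0.2 -0.7]
[207 202  39  20 693] [0.0296 0.0367 0.0409] (array([631.9, 145.4]), 78.4, 40.6, 89.33) [-0.1063 -0.0592] slope [ 0.022 -0.005]
[ 105  243   90   23 1683] [0.0316 0.0371 0.0413] (array([546. , 303.6]), 184.3, 41.0, 91.84) [0.0546 0.0215] slope [0.005 0.004]
[209 243  40  21 688] [0.0298 0.0367 0.041 ] (array([545.5, 141.2]), 80.4, 40.5, 91.75) [-0.1077  0.0273] slope [0.014 0.011]
tab 233 [-0.05278781  0.00201197]
pb (array([631.3, 356.6]), 61.3, 15.5, 93.86)
```

View pics/top5.png

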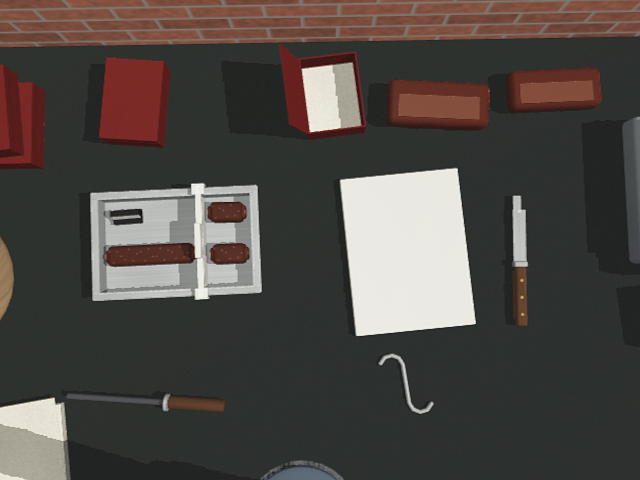

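View pics/side5.png

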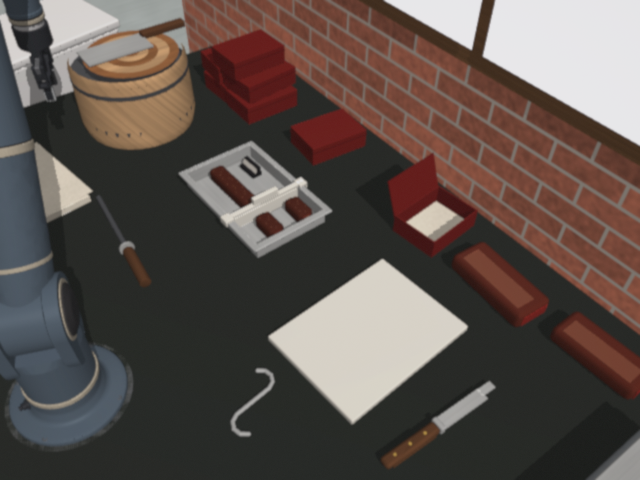

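Both views show everything in place: the long sausage at (150,254) in the longer side, and the two short ones at (227,212) and (230,253) in the other. The price block and knife are where they started. I'll hand the job in.

```bash
python3 -c "
from rig import *
print(finish_job())"
```

```text
the job is handed in; nothing more can be done
None
```

I gripped the divider's tab and slid it from about -11 mm to about -53 mm, towards the tray sausage, before the long sausage went over the tray. I then set the long sausage down in the longer side and the short one beside the one already in the tray. Each was lowered until the wrist force showed contact, then released.

- **Positions:** the last pictures, taken with the arm clear at about 29 s, put the long sausage at (55, 22) mm in the tray frame. The two short ones are at (-108, 27) and (-106, -59) mm.
- **Flat on the floor:** all three tops are about 37 mm above the counter. Measured tilts are within 0.025 rad, which is about the depth camera's noise.
- **Bystanders:** the price block stayed within 1 mm of its place. I checked the knife by eye only, and it looks unmoved.
- **Handing in:** no check failed or disagreed, and handing in gave no verdict.

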